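Change the parts feeder over to its other chute

TASK

Change this parts feeder over: with the slide gate still shut, press down the raised end of the seesaw gate by its thumb pad so that it rocks over its pivot and stays over. Then push the slide gate's post to open it, let all four waiting balls run down the newly chosen chute into its bin, and push the gate fully shut again. Do not touch or lift the balls, and leave the bins and the other things on the bench where they stand.

Things in the scene. Friction and masses are not known exactly. Their poses are not given: they have to be found in the camera images.
- feeder: Bench gravity feeder, fixed. A trough (inside 36 mm wide, sides 26 mm high, slope 8.6 degrees) falls towards the robot, ending over the middle of the seesaw gate; from each end of that a chute falls sideways into a bin. Origin: on the table, under the seesaw's pivot. x points up the trough, away from the robot, y left, z up. It is under 275 mm high; the trough ends at x 29, floor z 178 mm.
- seesaw (a joint): Seesaw gate: steel tipping tray, 200 mm long (feeder y), 72 mm wide, pivot along feeder x at z 130 mm. In rad, stops at -0.30 and +0.30. Positive: left end up, balls run down the right chute; negative: right end up, balls run left. A weight above the pivot drops it to the side it is tipped to and keeps it there. It starts on either stop; about 1 N down on the raised pad rocks it over.
- pad_left (a point): Centre of the top of the left thumb pad, a flat tab 49 (y) x 46 (x) mm folded out towards the robot from the top of the tray's wall at its left end: 70 mm before, 75 mm left of and 32 mm above the pivot. About 183 mm above the table when up, 138 mm when down, where it is also 19 mm farther from the pivot. A plate and weight in the tray's middle (26 mm either side of pivot) stand 38 mm above it.
- pad_right (a point): The same on the seesaw's right thumb pad (75 mm right of the pivot).
- slide_gate (a joint): Slide gate: a steel blade 3 mm thick across the trough that holds the balls back. Value in m: 0 shut, 0.046 fully open (end stops at both). It slides to the feeder's left (+y) to open, stays where it is left, and takes about 1.5 N to move; there is no spring.
- gate_post (a point): Top centre of the slide gate's upright black push post, a rod 14 mm thick at the blade's left end, 68 mm left of the trough's middle when shut, 114 mm when open. It rises 47 mm above the blade and 53 mm above the trough's sides, so fingertips pass over these on either side of it. It leans 8.6 degrees, top towards the robot. Push it left to open, right to shut.
- bin_left: Open blue plastic bin, 160 (x) x 150 (y) x 70 mm high, walls 4 mm, loose on the table under the mouth of the left chute. Origin: centre of its underside.
- bin_right: The same bin under the mouth of the right chute.
- ball1_center (a point): Centre of a turned beech ball (knob blank), 32 mm across, about 13 g, waiting in the trough; the first, lying against the slide gate.
- ball2_center (a point): Centre of a turned beech ball (knob blank), 32 mm across, about 13 g, waiting in the trough; number 2 from the slide gate.
- ball3_center (a point): Centre of a turned beech ball (knob blank), 32 mm across, about 13 g, waiting in the trough; number 3 from the slide gate.
- ball4_center (a point): Centre of a turned beech ball (knob blank), 32 mm across, about 13 g, waiting in the trough; number 4 from the slide gate.
- jar: Closed jar, 64 mm across, 95 mm high, standing left of the trough. Bystander. Origin: centre of its underside.
- carton: Small cardboard carton 100 x 70 x 50 mm right of the trough. Bystander. Origin: centre of its underside.
- screwdriver: Screwdriver lying on the table between the robot and the feeder, roughly along y. Bystander. Origin: under its middle.
Things that resemble listed ones, but are neither listed nor needed, are in the scene too. What is shaped like the part that bears ball2_center but purple is not meant.

How it is judged:
By the outcome, as a careful person would: the job done as asked, in the order asked, and still so for the second after the job is handed in, with the robot touching nothing.
It also fails if it takes over 51 s, if anything falls off the work surface, if the arm or the gripper's body presses on something with over 40 N, if the wrist force passes 120 N, or if a joint passes its speed limit or range.

ROBOT

A 6-joint arm with a two-finger parallel gripper is mounted at the origin on the work surface. World frame = base frame: x ahead of the robot, y to its left, z up, the work surface at z = 0. Lengths are in m, angles in rad, forces in N, time in s.
With the tool pointing down it reaches from about 0.425 to 0.925 m from the base axis. Payload 12.5 kg.
Tool frame: the origin (TCP) lies where the fingers leave the gripper's body, on its centre line; the fingertips stand 73 mm ahead of it and the grasp point (between the pads) lies 54 mm ahead of it; y points along the fingers, z is the direction in which the jaws open and shut, and the axes are right-handed (so a half turn about y gives the same grasp; the last joint's range is limited). The gripper opens to 85 mm and grips with 20 to 120 N. Pads are 22 mm wide; open, the fingers measure 114 mm over their backs; the gripper's body (76 mm by 85 mm) begins 54 mm behind the grasp point. The pads swing forward as they close: fully open they stand 13 mm farther back than shut.
Start: joints at [-0.106, 0.491, 1.559, -0, 1.092, -0.106], TCP at [0.625, 0, 0.304] pointing down, gripper open.
Joint ranges: [-3.1, 3.1], [-0.84, 2.19], [0.05, 2.79], [-1.13, 4.28], [0.06, 2.93], [-2.69, 2.69]. Speed limits (rad/s): [2.22, 2.22, 2.79, 3.14, 3.14, 3.14].

INTERFACE

Orientations are given as a rotation vector (axis times angle).
In Python, from station import * gives the robot as it stands. The module is installed in compiled form; this text tells all that it offers.
- The arm moves only by the tool arm_command, never from a script. Its arguments are lists of equal length, an entry for each row: "linear": the shift along the tool's x, y, z in m, a list of three; "twist": the turn, a rotation vector about the tool's x, y, z in degrees, a list of three; "claw": the opening, from 0 (shut) to 1 (fully open). In form: {"linear": [[x, y, z], ...], "twist": [[wx, wy, wz], ...], "claw": [claw, ...]}. A call has 1 to 20 rows; each row shifts and turns the pose as measured when the row begins, along the tool's axes as they then stand; what a row does not reach is not made up. A row lasts 1/12 s, in which the tool goes at most 41.7 mm and 7.16 degrees, less where a joint would pass 70% of its speed; a pose out of reach is approached as far as the arm can. A call is refused whole if a number of a shift passes 0.0417 or a number of a turn 7.16, either way. A call with a gripper value outside its range is refused whole. The fingers move at their own pace and stop on an object; the grip force is fixed at half the most. Time passes only in rows, so rows that do not move let the fingers close. It gives the time, the measured TCP pose, the force and the opening at its end, in the units of the state.
- get_obs(): the state, without advancing time (a new reading comes with each control period).
- capture(name): name is "scene" or "side" or "wrist"; returns a dict with "color" (384x512x3 uint8, red, green, blue), "z_map" (384x512 float32, m along the optical axis (not along the pixel's ray), 0 where there is no reading), "intrinsics" (3x3 intrinsics, pixels), "R" (3x3) and "t" (3): a world point X has camera coordinates R X + t. Camera axes: x right, y down, z forward; pixel columns grow to the right and rows downward; lengths in m; the calibration is good to about 2 mm. The wrist camera is an equidistant fisheye: a pixel r from the principal point sees the ray r / f radians off the axis. A picture is of the moment at which its call begins.
- job_done(): hands the job in, once; it reports no verdict.
The state is a dict: "t": time; "qpos": joint angles; "qd": joint speeds; "joint_efforts": joint torques, N m; "tcp_pos": TCP position; "eef_rot": TCP orientation; "force": force on the tool from outside, world axes, zero at the start; "ft_torque": the same for the moment, N m; "grip_width": opening from 0.0 (shut) to 1.0 (fully open).
Only numpy, scipy, OpenCV 4.12 (cv2) and the standard library are available. Lean on these libraries where they do the work, as an engineer would, in place of code of your own. Each camera call takes 0.05 s, during which the arm holds its last target.

## Working session

There is one attempt and no reset: what is moved stays moved. The work goes in short steps, Python scripts to look and compute and a tool call to move; the robot and the scene stay as the last step left them, time stands still between calls to the robot, and variables do not carry over. Pictures are saved under pics/ and viewed, and the job is handed in when it is done.

Besides the shell and the picture viewer there is one more tool, called after "Emit:" as a command line: name --argument value ..., lists and objects as JSON in quotes. arm_command: Moves the arm, as the interface text tells. Its arguments: {"type":"object","properties":{"linear":{"type":"array","items":{"type":"array","items":{"type":"number"}}},"twist":{"type":"array","items":{"type":"array","items":{"type":"number"}}},"claw":{"type":"array","items":{"type":"number"}}},"required":["linear","twist","claw"]}

```bash
mkdir -p pics; cat > h.py <<'E'
from station import *
import numpy as np, cv2
from scipy.spatial.transform import Rotation as Ro
def save(n,fn):
    c=capture(n); cv2.imwrite('pics/'+fn,cv2.cvtColor(c['color'],cv2.COLOR_RGB2BGR)); np.savez('pics/'+fn+'.npz',**c); return c
def pts(c):
    K=c['intrinsics'];z=c['z_map'];v,u=np.mgrid[:z.shape[0],:z.shape[1]]
    P=np.stack([(u-K[0,2])/K[0,0]*z,(v-K[1,2])/K[1,1]*z,z],-1)
    W=(P-c['t'])@c['R']; W[z==0]=np.nan; return W
E
python3 - <<'E'
from h import *
print(get_obs())
for n in ['scene','side','wrist']:
    c=save(n,n+'0.png'); print(n,c['intrinsics'].tolist(),c['R'].round(3).tolist(),c['t'].round(3).tolist())
E
```

```text
{'t': 0.0, 'qpos': array([-1.05561883e-01,  4.91585314e-01,  1.55948530e+00, -1.11240819e-06,
        1.09168860e+00, -1.05616438e-01]), 'qd': array([ 0.000226  , -0.00030531,  0.0005467 ,  0.00014657,  0.00147196,
        0.00040956]), 'joint_efforts': array([-2.53899279e-04, -6.18447447e+01, -2.61596632e+01, -1.41405640e-04,
        4.01603000e-03, -9.44706159e-06]), 'tcp_pos': array([6.24845189e-01, 6.27680825e-05, 3.03299342e-01]), 'eef_rot': array([-1.20999007,  1.21007097, -1.20852045]), 'force': array([-0.02531315, -1.29092294,  0.39463521]), 'ft_torque': array([ 0.01639943, -0.02092626,  0.01723024]), 'grip_width': 0.9995578424950392}
scene [[352.5025188663904, 0.0, 253.7637477398838], [0.0, 352.5025188663904, 192.5712562116316], [0.0, 0.0, 1.0]] [[-0.538, 0.843, 0.004], [0.577, 0.371, -0.728], [-0.615, -0.389, -0.686]] [0.283, -0.201, 1.26]
side [[347.6776562006457, 0.0, 253.379674130659], [0.0, 347.6776562006457, 186.60802909718527], [0.0, 0.0, 1.0]] [[0.741, -0.671, -0.012], [-0.367, -0.389, -0.845], [0.563, 0.631, -0.535]] [-0.408, 0.36, 0.517]
wrist [[297.3186396354542, 0.0, 257.1950113567213], [0.0, 297.3186396354542, 187.85206958204296], [0.0, 0.0, 1.0]] [[1.0, -0.001, 0.001], [-0.001, -0.966, 0.258], [0.0, -0.258, -0.966]] [-0.625, -0.032, 0.378]
```

View pics/scene0.png

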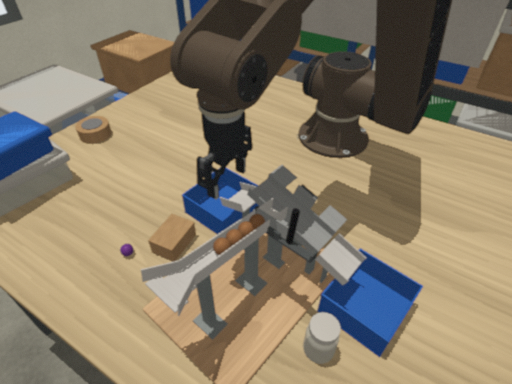

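View pics/side0.png

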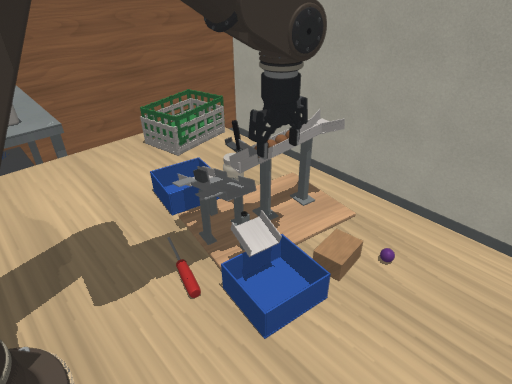

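View pics/wrist0.png

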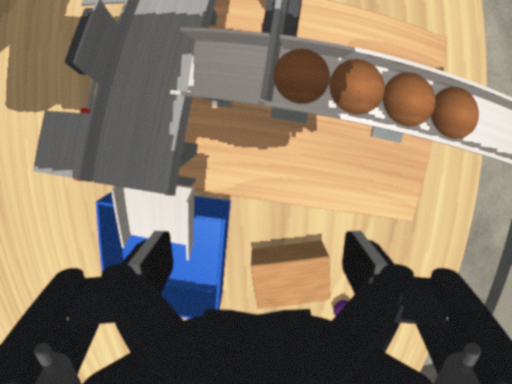

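The scene view shows the balls at (221–256, 222–245), the black post at (294, 225), the seesaw around (300, 215), the jar at (323, 335) and the purple decoy at (127, 250). The wrist view shows the four brown balls at (302,75) to (455,112) and the right pad at (62,140).

```bash
python3 - <<'E'
from h import *
for n in ['scene','side']:
    c=dict(np.load(f'pics/{n}0.png.npz')); W=pts(c); 
    im=c['color'].astype(int)
    np.save(f'pics/{n}W.npy',W)
    hsv=cv2.cvtColor(c['color'],cv2.COLOR_RGB2HSV)
    def P(u,v): return W[v,u].round(3).tolist()
    if n=='scene':
        for p in [(221,244),(233,238),(245,230),(256,221),(294,213),(294,222),(292,235),(272,185),(290,190),(328,222),(262,192),(235,200),(340,262),(310,230)]: print(p,P(*p))
    blue=(hsv[...,0]>100)&(hsv[...,0]<125)&(hsv[...,1]>150)&(W[...,2]<.09)&(W[...,2]>0.06)&(W[...,0]<1.2)
    k,lab,st,ce=cv2.connectedComponentsWithStats(blue.astype(np.uint8))
    for i in range(1,k):
        if st[i,4]>30:
            q=W[lab==i]; print(n,'bin',st[i].tolist(),q.min(0).round(3),q.max(0).round(3),cv2.minAreaRect((q[:,:2]*1000).astype(np.float32)))
    x0,y0=(150,150) if n=='scene' else (140,110)
    cr=c['color'][y0:y0+150,x0:x0+200]
    if n=='scene': cr=c['color'][150:350,130:400]
    cv2.imwrite(f'pics/{n}crop.png',cv2.cvtColor(cv2.resize(cr,None,fx=2.9,fy=2.9,interpolation=cv2.INTER_CUBIC),cv2.COLOR_RGB2BGR))
E
```

```text
(221, 244) [0.749, 0.073, 0.232]
(233, 238) [0.722, 0.079, 0.224]
(245, 230) [0.691, 0.085, 0.219]
(256, 221) [0.659, 0.088, 0.216]
(294, 213) [0.641, 0.157, 0.262]
(294, 222) [0.643, 0.159, 0.242]
(292, 235) [0.648, 0.161, 0.21]
(272, 185) [0.502, 0.035, 0.164]
(290, 190) [0.334, 0.006, 0.001]
(328, 222) [0.516, 0.186, 0.138]
(262, 192) [0.536, 0.028, 0.164]
(235, 200) [0.53, -0.054, 0.09]
(340, 262) [0.567, 0.244, 0.094]
(310, 230) [0.546, 0.159, 0.124]
scene bin [225, 169, 27, 15, 53] [ 0.419 -0.167  0.06 ] [ 0.433 -0.069  0.069] ((425.66302490234375, -118.0595703125), (98.73001098632812, 4.3500518798828125), 82.38362884521484)
scene bin [183, 185, 54, 39, 223] [ 0.516 -0.197  0.06 ] [ 0.591 -0.046  0.072] ((554.3533935546875, -121.96549224853516), (148.34584045410156, 58.28657150268555), 82.47933959960938)
scene bin [322, 250, 100, 93, 637] [0.489 0.24  0.06 ] [0.668 0.407 0.072] ((578.3577880859375, 324.17108154296875), (147.10858154296875, 159.50167846679688), 80.74470520019531)
side bin [150, 159, 58, 38, 313] [0.485 0.25  0.06 ] [0.664 0.408 0.073] ((574.7421875, 324.0638427734375), (154.6168212890625, 157.81002807617188), 80.82218933105469)
side bin [221, 235, 109, 82, 948] [ 0.413 -0.2    0.06 ] [ 0.587 -0.035  0.073] ((500.8801574707031, -116.95124816894531), (150.7652130126953, 160.28585815429688), 82.635009765625)
```

```bash
sleep 1; ls pics
```

```text
scene0.png
scene0.png.npz
sceneW.npy
scenecrop.png
side0.png
side0.png.npz
sideW.npy
sidecrop.png
wrist0.png
wrist0.png.npz
```

View pics/scenecrop.png

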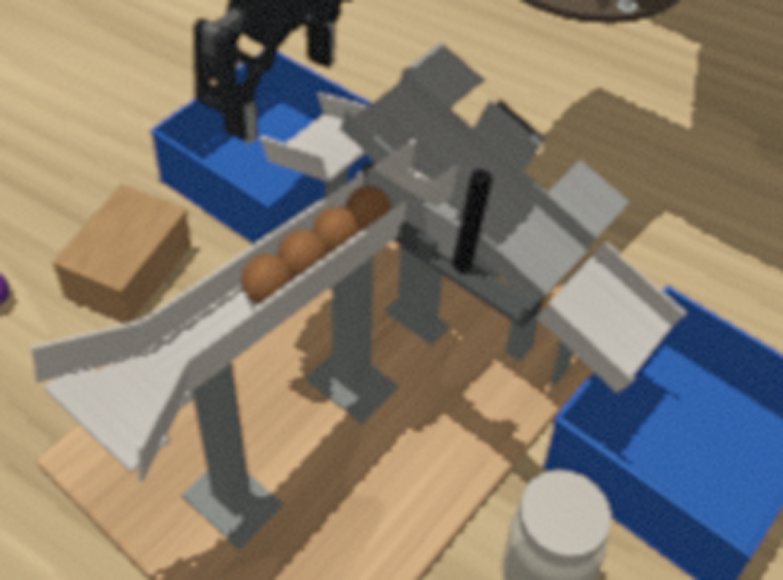

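View pics/sidecrop.png

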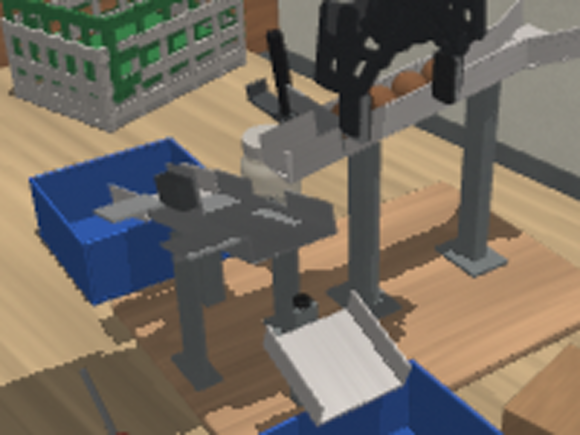

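The right end is up: in the scene crop its pad is the tab at crop (440,75), standing higher than the left pad at (590,190). The right pad is therefore the one to press, and the balls will run left. Next I'll measure the feeder frame, right pad, post and trough.

```bash
cat >> h.py <<'E'
def ptsw(c):
    K=c['intrinsics'];z=c['z_map'];v,u=np.mgrid[:z.shape[0],:z.shape[1]]
    a=(u-K[0,2])/K[0,0];b=(v-K[1,2])/K[1,1];r=np.hypot(a,b)+1e-9;s=np.tan(r)/r
    P=np.stack([a*s*z,b*s*z,z],-1); W=(P-c['t'])@c['R']; W[z==0]=np.nan; return W
E
python3 - <<'E'
from h import *
c=dict(np.load('pics/wrist0.png.npz'));Ww=ptsw(c)
hs=cv2.cvtColor(c['color'],cv2.COLOR_RGB2HSV)
for p in [(302,68),(357,84),(409,98),(456,112),(62,140),(45,165),(52,115),(80,125),(75,170),(140,90),(95,45),(230,75),(160,180)]: print(p,Ww[p[1],p[0]].round(3).tolist())
W=np.load('pics/sceneW.npy'); s=dict(np.load('pics/scene0.png.npz')); sh=cv2.cvtColor(s['color'],cv2.COLOR_RGB2HSV)
# post
m=(s['color'].max(-1)<45)&(W[...,2]>.19)&(W[...,2]<.3)&(W[...,1]>.12)&(W[...,0]>.58)
q=W[m];print('post',m.sum(),q.min(0),q.max(0))
for z in np.arange(.2,.27,.01):
    r=q[abs(q[:,2]-z)<.005]; 
    if len(r): print(z.round(3),len(r),r.mean(0).round(4))
# balls
bm=(sh[...,1]>100)&(sh[...,0]<18)&(W[...,2]>.19)&(W[...,2]<.26)&(W[...,1]>0.03)&(W[...,0]>.6)
q=W[bm]; print('balls',len(q),np.polyfit(q[:,0],q[:,1],1),q.min(0),q.max(0))
# bins from min-area
A=np.array([.500,-.117]);B=np.array([.576,.324]);d=B-A;print('bin yaw',np.degrees(np.arctan2(-d[0],d[1])),'mid',(A+B)/2)
# pad right region
m=(W[...,2]>.15)&(W[...,2]<.21)&(W[...,0]<.56)&(W[...,0]>.42)&(W[...,1]<.1)&(W[...,1]>-.02)
v,u=np.where(m);print('pad',m.sum(),u.min(),u.max(),v.min(),v.max())
for vv in range(166,196,3): print(vv,[W[vv,uu].round(3).tolist() for uu in range(264,300,6)])
E
```

```text
(302, 68) [0.648, 0.088, 0.221]
(357, 84) [0.676, 0.081, 0.225]
(409, 98) [0.705, 0.076, 0.229]
(456, 112) [0.734, 0.071, 0.234]
(62, 140) [0.477, 0.052, 0.181]
(45, 165) [0.463, 0.035, 0.188]
(52, 115) [0.466, 0.072, 0.178]
(80, 125) [0.494, 0.062, 0.178]
(75, 170) [0.491, 0.03, 0.187]
(140, 90) [0.533, 0.085, 0.149]
(95, 45) [0.511, 0.119, 0.182]
(230, 75) [0.608, 0.089, 0.182]
(160, 180) [0.553, 0.017, 0.168]
post 212 [0.6314697  0.15069124 0.19121445] [0.65295869 0.162997   0.26592735]
0.2 24 [0.6494 0.157  0.2002]
0.21 26 [0.6483 0.1574 0.2104]
0.22 23 [0.6465 0.1576 0.2198]
0.23 27 [0.6449 0.1582 0.2299]
0.24 28 [0.6433 0.1577 0.2401]
0.25 26 [0.6421 0.1577 0.25  ]
0.26 44 [0.6388 0.1579 0.2611]
0.27 2 [0.6377 0.1554 0.2658]
balls 648 [-0.15674956  0.19016103] [0.64230748 0.05744021 0.20318509] [0.76074207 0.09876378 0.23616622]
bin yaw -9.778056224653893 mid [0.538  0.1035]
pad 1052 252 296 164 209
166 [[0.279, -0.119, 0.002], [0.265, -0.104, -0.002], [0.254, -0.088, -0.002], [0.455, 0.033, 0.188], [0.235, -0.055, -0.001], [0.225, -0.038, -0.0]]
169 [[0.29, -0.112, -0.0], [0.2
[... 540 characters left out ...]
[[0.506, 0.015, 0.17], [0.496, 0.025, 0.167], [0.499, 0.043, 0.178], [0.494, 0.055, 0.18], [0.48, 0.064, 0.174], [0.289, -0.005, -0.001]]
184 [[0.515, 0.02, 0.169], [0.502, 0.029, 0.164], [0.501, 0.044, 0.17], [0.501, 0.06, 0.178], [0.49, 0.07, 0.175], [0.303, 0.003, 0.0]]
187 [[0.52, 0.023, 0.165], [0.512, 0.035, 0.165], [0.5, 0.044, 0.16], [0.502, 0.061, 0.17], [0.323, -0.007, -0.001], [0.312, 0.008, -0.002]]
190 [[0.528, 0.028, 0.165], [0.518, 0.038, 0.162], [0.509, 0.049, 0.16], [0.503, 0.062, 0.162], [0.506, 0.078, 0.172], [0.325, 0.014, -0.001]]
193 [[0.535, 0.033, 0.163], [0.524, 0.042, 0.159], [0.516, 0.054, 0.159], [0.504, 0.063, 0.154], [0.506, 0.079, 0.164], [0.508, 0.095, 0.173]]
```

```bash
cat >> h.py <<'E'
yaw=np.radians(-9.0); ex=np.array([np.cos(yaw),np.sin(yaw),0]);ey=np.array([-np.sin(yaw),np.cos(yaw),0]);piv=np.array([.556,.102,0])
def F(x,y,z): return piv+x/1e3*ex+y/1e3*ey+[0,0,z/1e3]
def inF(p): d=np.asarray(p)-piv; return (np.array([d@ex,d@ey,d[2]])*1e3).round(1)
def plan(target):
    o=get_obs();R=Ro.from_rotvec(o['eef_rot']);M=R.as_matrix()
    print('t',round(o['t'],2),'tcp',o['tcp_pos'].round(4),'feeder',inF(o['tcp_pos']),'grip',round(o['grip_width'],3),'F',o['force'].round(2)); print(M.round(3).tolist(),o['qpos'].round(2))
    # desired: y down, z along feeder -y or +y
    for s in (1,-1):
        z=s*ey;y=np.array([0,0,-1.]);x=np.cross(y,z);D=Ro.from_matrix(np.stack([x,y,z],1))
        print('twist deg',s,np.degrees((R.inv()*D).as_rotvec()).round(2))
    print('shift tool axes',(M.T@(np.asarray(target)-o['tcp_pos'])).round(4))
E
python3 - <<'E'
from h import *
print(inF([.477,.052,.181]),inF([.6388,.1579,.266]),inF([.648,.088,.22]))
plan(F(-72,-70,183+73+40))
E
```

```text
[-70.2 -61.7 181. ] [ 73.   68.2 266. ] [ 93.1   0.6 220. ]
t 0.15 tcp [0.6249 0.     0.3035] feeder [ 84.  -89.9 303.5] grip 0.999 F [-0.44 -0.63  0.11]
[[0.0, -0.001, 1.0], [-1.0, 0.0, 0.0], [-0.0, -1.0, -0.001]] [-0.11  0.49  1.56 -0.    1.09 -0.11]
twist deg 1 [ 4.0e-02 -8.1e+01 -4.0e-02]
twist deg -1 [4.0e-02 9.9e+01 4.0e-02]
shift tool axes [-0.0441  0.0076 -0.151 ]
```

Emit:
arm_command --linear '[[0, -0.002, -0.012], [0, -0.002, 0], [0, 0, 0], [0, 0, 0], [0, 0, 0], [0, 0, 0], [0, 0, 0], [0, 0, 0], [0, 0, 0], [0, 0, 0], [0, 0, 0], [0, 0, 0], [0, 0, 0]]' --twist '[[0, -6.8, 0], [0, -6.8, 0], [0, -6.8, 0], [0, -6.8, 0], [0, -6.8, 0], [0, -6.8, 0], [0, -6.8, 0], [0, -6.8, 0], [0, -6.8, 0], [0, -6.8, 0], [0, -6.8, 0], [0, -6.8, 0], [0, 0, 0]]' --claw '[0, 0, 0, 0, 0, 0, 0, 0, 0, 0, 0, 0, 0]'

```text
t: 1.23
tcp_pos: [0.6113, 0.0001, 0.3042]
eef_rot: [-1.569, 0.066, -0.054]
force: [0.3, -0.4, -0.4]
grip_width: -0.003
```

```bash
python3 -c "
from h import *
plan(F(-72,-70,183+73+40))"
```

```text
t 1.23 tcp [6.113e-01 1.000e-04 3.042e-01] feeder [ 70.5 -92.  304.2] grip -0.003 F [ 0.28 -0.44 -0.35]
[[0.997, -0.008, 0.076], [-0.076, 0.001, 0.997], [-0.008, -1.0, 0.0]] [-0.11  0.47  1.59 -0.    1.09 -1.6 ]
twist deg 1 [ 0.    4.61 -0.46]
twist deg -1 [-7.1000e-01 -1.7539e+02 -1.0000e-02]
shift tool axes [-0.1402  0.0093  0.0333]
```

Emit:
arm_command --linear '[[-0.02, 0, 0.005], [-0.03, 0, 0.005], [-0.03, 0, 0.005], [-0.03, 0, 0.005], [-0.02, 0, 0.002], [-0.01, 0, 0], [0, 0, 0], [0, 0, 0]]' --twist '[[0, 4.6, -0.5], [0, 0, 0], [0, 0, 0], [0, 0, 0], [0, 0, 0], [0, 0, 0], [0, 0, 0], [0, 0, 0]]' --claw '[0, 0, 0, 0, 0, 0, 0, 0]'

```text
t: 1.9
tcp_pos: [0.47, 0.045, 0.3022]
eef_rot: [-1.566, 0.154, -0.152]
force: [0.6, 0.2, 1.0]
grip_width: 0.005
```

```bash
python3 -c "
from h import *
plan(F(-72,-70,183+73+20))
save('side','side1.png');save('wrist','wrist1.png');save('scene','scene1.png')
import cv2
a=cv2.imread('pics/side1.png')[90:270,130:370];cv2.imwrite('pics/side1c.png',cv2.resize(a,None,fx=3,fy=3,interpolation=2))"
```

```text
t 1.9 tcp [0.47   0.045  0.3022] feeder [-76.1 -69.8 302.2] grip 0.005 F [0.56 0.25 1.02]
[[0.981, -0.001, 0.193], [-0.193, -0.0, 0.981], [-0.001, -1.0, -0.0]] [-0.04  0.28  1.92 -0.    0.94 -1.42]
twist deg 1 [ 0.02 -2.15 -0.06]
twist deg -1 [1.0000e-01 1.7785e+02 3.0000e-02]
shift tool axes [ 0.0041  0.0262 -0.0001]
```

View pics/side1c.png

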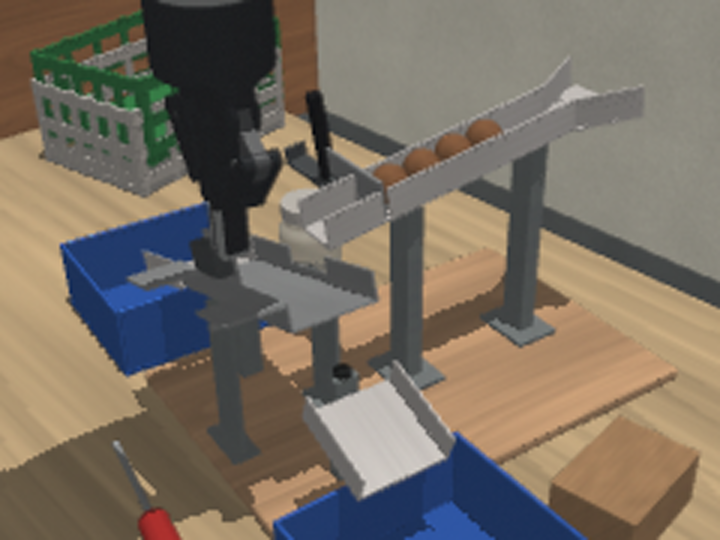

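View pics/wrist1.png

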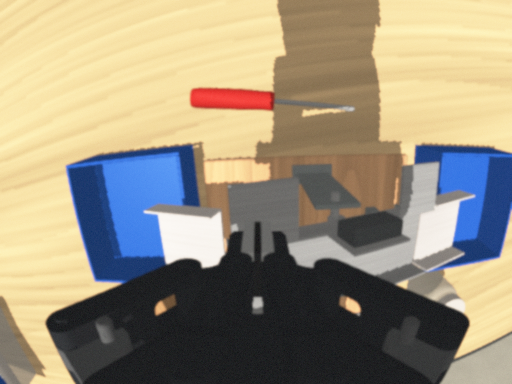

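Emit:
arm_command --linear '[[0.004, 0.012, -0.005], [0, 0.012, 0], [0, 0.008, 0], [0, 0.006, 0], [0, 0.006, 0], [0, 0.006, 0], [0, 0, 0]]' --twist '[[0, -2, 0], [0, 0, 0], [0, 0, 0], [0, 0, 0], [0, 0, 0], [0, 0, 0], [0, 0, 0]]' --claw '[0, 0, 0, 0, 0, 0, 0]'

```text
t: 2.63
tcp_pos: [0.4779, 0.0376, 0.2487]
eef_rot: [-1.567, 0.127, -0.128]
force: [0.2, 0.8, 1.0]
grip_width: 0.001
```

```bash
python3 -c "
from h import *
plan(F(-72,-75,150+73))
save('side','side2.png')
import cv2
a=cv2.imread('pics/side2.png')[90:270,130:370];cv2.imwrite('pics/side2c.png',cv2.resize(a,None,fx=3,fy=3,interpolation=2))"
```

```text
t 2.63 tcp [0.4779 0.0376 0.2487] feeder [-67.1 -75.9 248.7] grip 0.001 F [0.16 0.82 0.97]
[[0.987, 0.0, 0.161], [-0.161, -0.0, 0.987], [0.0, -1.0, -0.0]] [-0.06  0.36  1.97 -0.    0.81 -1.47]
twist deg 1 [ 0.02 -0.29  0.02]
twist deg -1 [-3.0000e-02  1.7971e+02  3.0000e-02]
shift tool axes [-0.0049  0.0257  0.0008]
```

View pics/side2c.png

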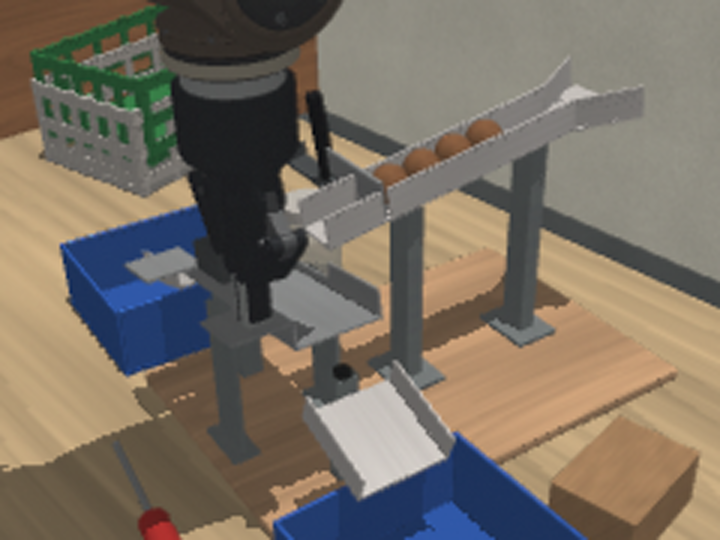

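The tip rests on the right pad, which has begun to sink (crop 240,315). I'll keep pressing.

Emit:
arm_command --linear '[[-0.005, 0.006, -0.002], [0, 0.006, -0.002], [0, 0.006, 0], [0, 0.006, 0], [0, 0.004, 0], [0, 0, 0]]' --twist '[[0, 0, 0], [0, 0, 0], [0, 0, 0], [0, 0, 0], [0, 0, 0], [0, 0, 0]]' --claw '[0, 0, 0, 0, 0, 0]'

```text
t: 3.18
tcp_pos: [0.4719, 0.0342, 0.2192]
eef_rot: [-1.567, 0.125, -0.129]
force: [0.8, -0.4, -0.5]
grip_width: -0.001
```

```bash
python3 -c "
from h import *
plan(F(-72,-75,150+73))
save('side','side3.png')
import cv2
a=cv2.imread('pics/side3.png')[90:270,130:370];cv2.imwrite('pics/side3c.png',cv2.resize(a,None,fx=3,fy=3,interpolation=2))"
```

```text
t 3.18 tcp [0.4719 0.0342 0.2192] feeder [-72.5 -80.1 219.2] grip -0.001 F [ 0.83 -0.45 -0.54]
[[0.987, 0.002, 0.161], [-0.161, -0.0, 0.987], [0.002, -1.0, 0.0]] [-0.07  0.4   2.02 -0.    0.72 -1.48]
twist deg 1 [-0.   -0.29  0.14]
twist deg -1 [ -0.22 179.71  -0.  ]
shift tool axes [ 0.0005 -0.0038  0.0051]
```

View pics/side3c.png

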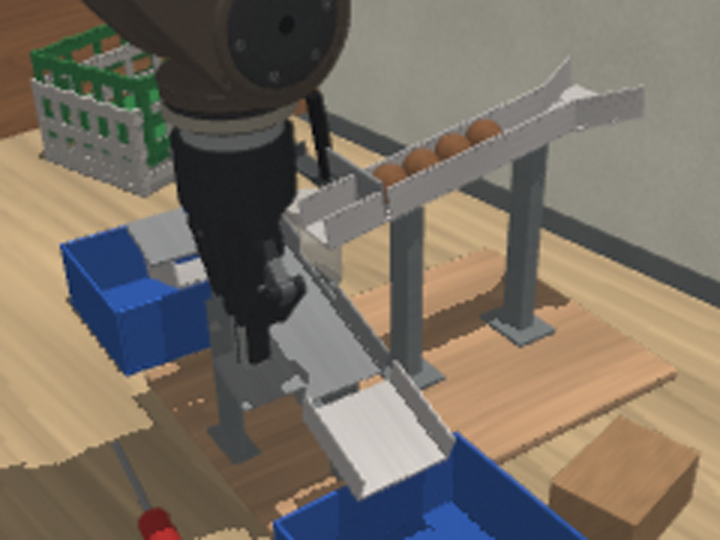

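The seesaw has rocked over: the right end is down, so the balls will go to the right bin (my earlier "left" was wrong). Now I lift clear and move to the post.

Emit:
arm_command --linear '[[0, -0.02, 0], [0, -0.035, 0], [0, -0.035, 0], [0, -0.035, 0], [0, -0.025, 0], [0, 0, 0]]' --twist '[[0, 0, 0], [0, 0, 0], [0, 0, 0], [0, 0, 0], [0, 0, 0], [0, 0, 0]]' --claw '[0, 0, 0, 0.4, 0.4, 0.4]'

```text
t: 3.73
tcp_pos: [0.4715, 0.0344, 0.3755]
eef_rot: [-1.567, 0.129, -0.126]
force: [0.5, -0.4, 0.4]
grip_width: 0.393
```

```bash
python3 -c "
from h import *
plan(F(74,68,370))
save('side','side4.png')
c=save('scene','scene4.png');W=pts(c)
m=(c['color'].max(-1)<45)&(W[...,2]>.19)&(W[...,2]<.268)&(W[...,1]>.12)&(W[...,0]>.58);print(inF(np.median(W[m],0)))
import cv2
a=cv2.imread('pics/scene4.png')[130:330,150:400];cv2.imwrite('pics/scene4c.png',cv2.resize(a,None,fx=3,fy=3,interpolation=2))"
```

```text
t 3.73 tcp [0.4715 0.0344 0.3755] feeder [-72.9 -80.  375.5] grip 0.393 F [ 0.53 -0.38  0.37]
[[0.987, -0.002, 0.161], [-0.161, -0.0, 0.987], [-0.002, -1.0, -0.0]] [-0.07  0.2   1.81 -0.    1.13 -1.48]
twist deg 1 [ 0.02 -0.28 -0.12]
twist deg -1 [1.8000e-01 1.7972e+02 3.0000e-02]
shift tool axes [0.1462 0.0052 0.1487]
[ 78.8  69.2 229.2]
```

View pics/scene4c.png

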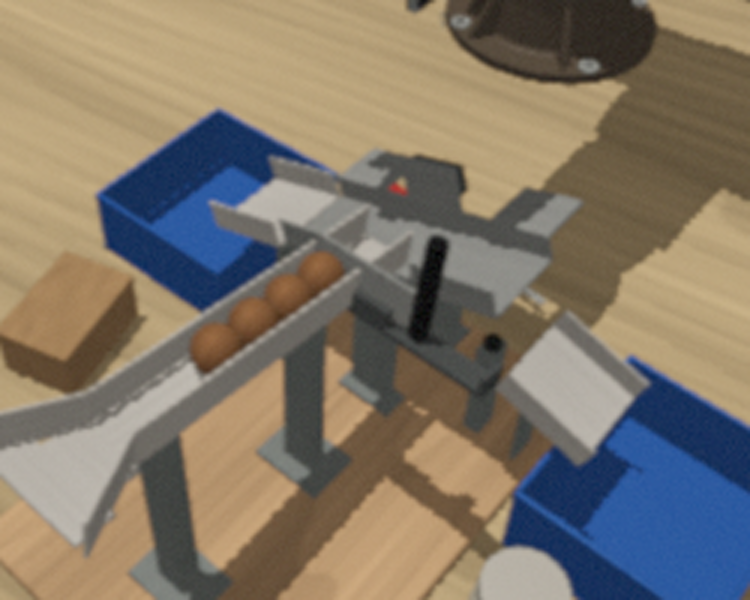

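Left end up, right end down, and it stays there. There are two black upright candidates: the tall rod at crop (430,290) and a short stub at (490,345). The tall one stands on the blade, 68 mm left of the trough, so it is the post.

Emit:
arm_command --linear '[[0.02, 0, 0.02], [0.028, 0, 0.028], [0.028, 0, 0.028], [0.028, 0, 0.028], [0.026, 0, 0.028], [0.016, 0.004, 0.016], [0, 0, 0], [0, 0, 0]]' --twist '[[0, 0, 0], [0, 0, 0], [0, 0, 0], [0, 0, 0], [0, 0, 0], [0, 0, 0], [0, 0, 0], [0, 0, 0]]' --claw '[0.42, 0.42, 0.42, 0.42, 0.42, 0.42, 0.42, 0.42]'

```text
t: 4.5
tcp_pos: [0.6433, 0.1627, 0.3513]
eef_rot: [-1.571, 0.148, -0.11]
force: [-0.1, 0.3, 0.7]
grip_width: 0.417
```

```bash
python3 -c "
from h import *
plan(F(74,68,304))
c=save('side','side5.png');save('wrist','wrist5.png')
c=save('scene','scene5.png')
a=cv2.imread('pics/scene5.png')[80:280,200:400];b=cv2.imread('pics/wrist5.png')[100:300,160:360];cv2.imwrite('pics/c5.png',cv2.resize(np.hstack([a,b]),None,fx=2,fy=2,interpolation=2))"
```

```text
t 4.5 tcp [0.6433 0.1627 0.3513] feeder [ 76.7  73.6 351.3] grip 0.417 F [-0.09  0.35  0.74]
[[0.986, -0.024, 0.163], [-0.163, -0.002, 0.987], [-0.024, -1.0, -0.006]] [ 0.15  0.52  1.38  0.    1.27 -1.26]
twist deg 1 [ 0.34 -0.41 -1.36]
twist deg -1 [  2.13 179.58   0.53]
shift tool axes [-0.0015  0.0474 -0.0054]
```

View pics/c5.png

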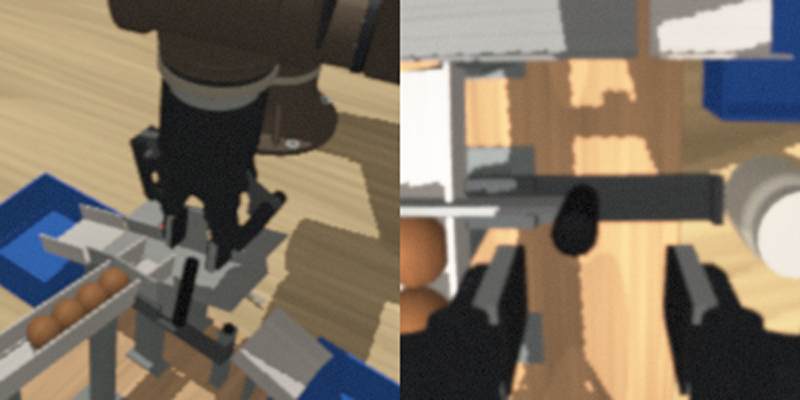

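Emit:
arm_command --linear '[[-0.002, 0, -0.005], [0, 0.01, 0], [0, 0.015, 0], [0, 0.012, 0], [0, 0.008, 0], [0, 0, 0], [0, 0, 0]]' --twist '[[0, -0.4, -1.3], [0, 0, 0], [0, 0, 0], [0, 0, 0], [0, 0, 0], [0, 0, 0], [0, 0, 0]]' --claw '[0.42, 0.42, 0.42, 0.42, 0.42, 0.42, 0.42]'

```text
t: 5.23
tcp_pos: [0.6361, 0.1525, 0.3081]
eef_rot: [-1.572, 0.127, -0.131]
force: [-0.2, -0.6, 0.1]
grip_width: 0.417
```

```bash
python3 -c "
from h import *
plan(F(74,68,304))
c=save('side','side6.png');save('wrist','wrist6.png')
c=save('scene','scene6.png')
a=cv2.imread('pics/scene6.png')[80:280,200:400];b=cv2.imread('pics/wrist6.png')[100:300,160:360];cv2.imwrite('pics/c6.png',cv2.resize(np.hstack([a,b]),None,fx=2,fy=2,interpolation=2))"
```

```text
t 5.23 tcp [0.6361 0.1525 0.3081] feeder [ 71.2  62.4 308.1] grip 0.417 F [-0.16 -0.64  0.12]
[[0.987, 0.002, 0.163], [-0.163, -0.005, 0.987], [0.003, -1.0, -0.004]] [ 0.14  0.53  1.48 -0.01  1.13 -1.27]
twist deg 1 [ 0.26 -0.38  0.15]
twist deg -1 [ -0.24 179.62   0.4 ]
shift tool axes [0.0027 0.0041 0.0056]
```

View pics/c6.png

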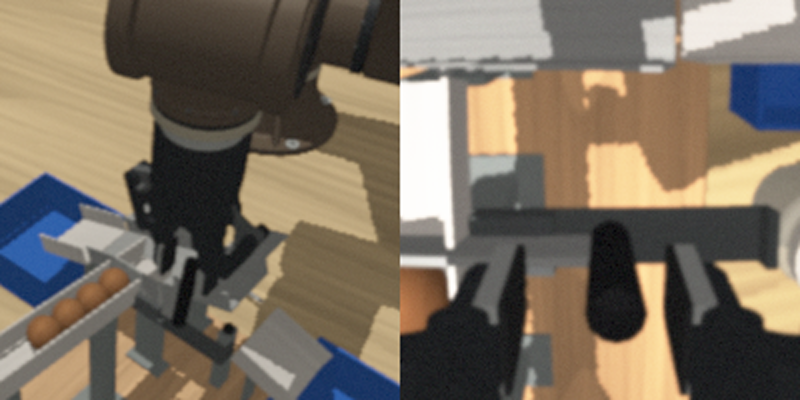

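The post stands between the finger pads (wrist crop (612,290)). Pushing left to open.

Emit:
arm_command --linear '[[0.004, 0.003, 0.01], [0, 0, 0.012], [0, 0, 0.012], [0, 0, 0.012], [0, 0, 0.01], [0, 0, 0.006], [0, 0, 0]]' --twist '[[0, 0, 0], [0, 0, 0], [0, 0, 0], [0, 0, 0], [0, 0, 0], [0, 0, 0], [0, 0, 0]]' --claw '[0.42, 0.42, 0.42, 0.42, 0.42, 0.42, 0.42]'

```text
t: 5.97
tcp_pos: [0.6513, 0.2129, 0.3062]
eef_rot: [-1.591, 0.128, -0.128]
force: [-3.6, -5.1, 3.4]
grip_width: 0.422
```

```bash
python3 -c "
from h import *
plan(F(75,126,304))
c=save('side','side7.png');save('wrist','wrist7.png')
c=save('scene','scene7.png')
a=cv2.imread('pics/scene7.png')[130:330,180:380];b=cv2.imread('pics/wrist7.png')[100:300,160:360];cv2.imwrite('pics/c7.png',cv2.resize(np.hstack([a,b]),None,fx=2,fy=2,interpolation=2))"
```

```text
t 5.97 tcp [0.6513 0.2129 0.3062] feeder [ 76.8 124.5 306.2] grip 0.422 F [-3.61 -5.14  3.4 ]
[[0.987, -0.002, 0.162], [-0.162, -0.023, 0.987], [0.002, -1.0, -0.023]] [ 0.23  0.58  1.39 -0.02  1.18 -1.17]
twist deg 1 [ 1.35 -0.31  0.11]
twist deg -1 [-1.7000e-01  1.7968e+02  2.1100e+00]
shift tool axes [-0.0018  0.0022  0.0016]
```

View pics/c7.png

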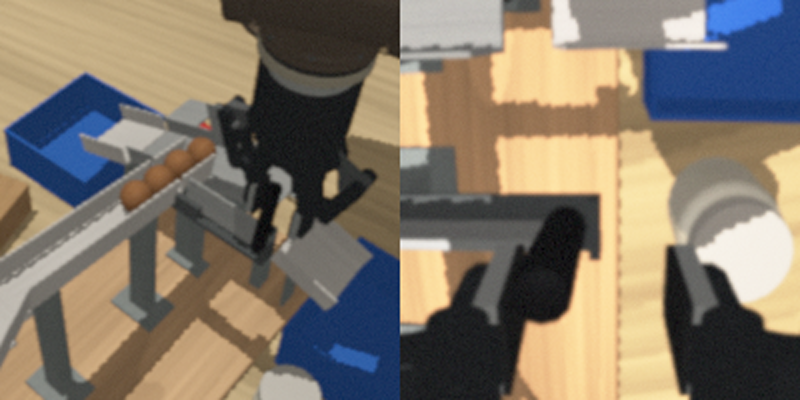

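Emit:
arm_command --linear '[[0, 0, 0.003], [0, 0, 0], [0, 0, 0], [0, 0, 0], [0, 0, 0], [0, 0, 0], [0, 0, 0], [0, 0, 0], [0, 0, 0], [0, 0, 0], [0, 0, 0], [0, 0, 0]]' --twist '[[0, 0, 0], [0, 0, 0], [0, 0, 0], [0, 0, 0], [0, 0, 0], [0, 0, 0], [0, 0, 0], [0, 0, 0], [0, 0, 0], [0, 0, 0], [0, 0, 0], [0, 0, 0]]' --claw '[0.42, 0.42, 0.42, 0.42, 0.42, 0.42, 0.42, 0.42, 0.42, 0.42, 0.42, 0.42]'

```text
t: 7.12
tcp_pos: [0.6516, 0.214, 0.3058]
eef_rot: [-1.612, 0.13, -0.122]
force: [-1.2, -8.5, 0.8]
grip_width: 0.422
```

```bash
python3 -c "
from h import *
plan(F(75,126,304))
c=save('side','side8.png')
c=save('scene','scene8.png')
a=cv2.imread('pics/scene8.png')[130:330,180:380];b=cv2.imread('pics/side8.png')[130:330,160:360];cv2.imwrite('pics/c8.png',cv2.resize(np.hstack([a,b]),None,fx=2,fy=2,interpolation=2))"
```

```text
t 7.12 tcp [0.6516 0.214  0.3058] feeder [ 76.9 125.6 305.8] grip 0.422 F [-1.19 -8.51  0.8 ]
[[0.987, -0.009, 0.159], [-0.159, -0.044, 0.986], [-0.002, -0.999, -0.045]] [ 0.23  0.58  1.38 -0.04  1.2  -1.16]
twist deg 1 [ 2.58 -0.13 -0.1 ]
twist deg -1 [1.5000e-01 1.7982e+02 4.0500e+00]
shift tool axes [-0.0019  0.0018  0.0005]
```

View pics/c8.png

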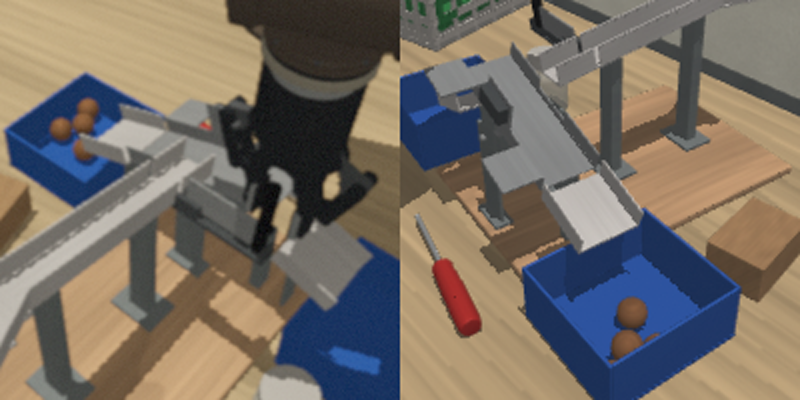

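All four balls lie in the right bin (scene crop 60–90, 105–150) and the trough is empty. Now shutting the gate.

Emit:
arm_command --linear '[[-0.002, 0, -0.01], [0, 0, -0.012], [0, 0, -0.012], [0, 0, -0.012], [0, 0, -0.012], [0, 0, -0.008], [0, 0, 0]]' --twist '[[2.5, 0, 0], [0, 0, 0], [0, 0, 0], [0, 0, 0], [0, 0, 0], [0, 0, 0], [0, 0, 0]]' --claw '[0.42, 0.42, 0.42, 0.42, 0.42, 0.42, 0.42]'

```text
t: 7.8
tcp_pos: [0.639, 0.1484, 0.3061]
eef_rot: [-1.568, 0.122, -0.123]
force: [-1.0, 0.4, -0.9]
grip_width: 0.416
```

```bash
python3 -c "
from h import *
plan(F(75,57,306))
c=save('wrist','wrist9.png')
c=save('scene','scene9.png')
a=cv2.imread('pics/scene9.png')[130:330,180:380];b=cv2.imread('pics/wrist9.png')[100:300,160:360];cv2.imwrite('pics/c9.png',cv2.resize(np.hstack([a,b]),None,fx=2,fy=2,interpolation=2))"
```

```text
t 7.8 tcp [0.639  0.1484 0.3061] feeder [ 74.7  58.9 306.1] grip 0.416 F [-1.02  0.41 -0.9 ]
[[0.988, 0.0, 0.156], [-0.156, -0.0, 0.988], [0.0, -1.0, -0.0]] [ 0.13  0.53  1.47 -0.    1.13 -1.29]
twist deg 1 [0.01 0.05 0.01]
twist deg -1 [ 2.0000e-02 -1.7995e+02 -2.0000e-02]
shift tool axes [ 0.0003  0.0001 -0.0019]
```

View pics/c9.png

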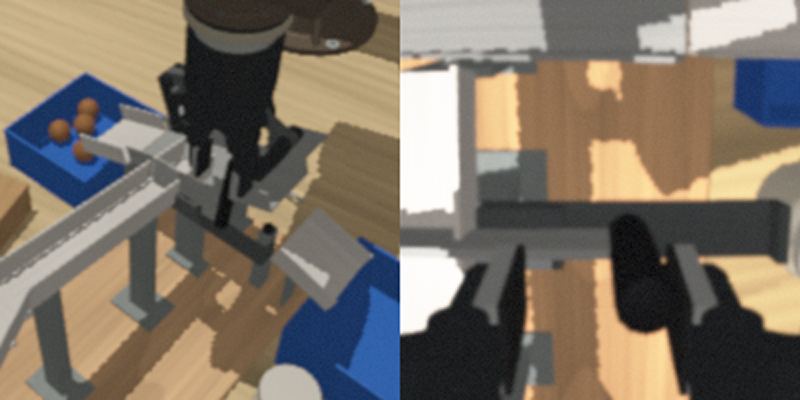

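Emit:
arm_command --linear '[[0, 0, -0.004], [0, 0, -0.004], [0, 0, -0.003], [0, 0, 0]]' --twist '[[0, 0, 0], [0, 0, 0], [0, 0, 0], [0, 0, 0]]' --claw '[0.42, 0.42, 0.42, 0.42]'

```text
t: 8.23
tcp_pos: [0.6382, 0.1448, 0.3061]
eef_rot: [-1.555, 0.118, -0.124]
force: [-1.4, 0.6, 0.2]
grip_width: 0.42
```

```bash
python3 -c "
from h import *
plan(F(75,57,306))
c=save('scene','scene10.png')"
```

```text
t 8.23 tcp [0.6382 0.1448 0.3061] feeder [ 74.4  55.1 306.1] grip 0.42 F [-1.41  0.6   0.18]
[[0.988, 0.005, 0.154], [-0.154, 0.012, 0.988], [0.003, -1.0, 0.012]] [ 0.12  0.53  1.48  0.01  1.12 -1.3 ]
twist deg 1 [-0.71  0.16  0.15]
twist deg -1 [   0.24 -179.84    1.11]
shift tool axes [0.0006 0.0002 0.0019]
```

Emit:
arm_command --linear '[[0, 0, -0.004], [0, 0, -0.004], [0, 0, -0.004], [0, 0, -0.004]]' --twist '[[0, 0, 0], [0, 0, 0], [0, 0, 0], [0, 0, 0]]' --claw '[0.42, 0.42, 0.42, 0.42]'

```text
t: 8.62
tcp_pos: [0.6373, 0.1421, 0.306]
eef_rot: [-1.531, 0.11, -0.127]
force: [7.1, 27.4, -4.4]
grip_width: 0.416
```

```bash
python3 -c "
from h import *
plan(F(75,57,306))
c=save('scene','scene10.png');W=pts(c)
c=save('wrist','wrist10.png')
a=cv2.imread('pics/scene10.png')[130:330,180:380];b=cv2.imread('pics/wrist10.png')[100:300,160:360];cv2.imwrite('pics/c10.png',cv2.resize(np.hstack([a,b]),None,fx=2,fy=2,interpolation=2))"
```

```text
t 8.62 tcp [0.6373 0.1421 0.306 ] feeder [ 74.1  52.4 306. ] grip 0.416 F [ 7.1  27.38 -4.37]
[[0.988, 0.014, 0.151], [-0.151, 0.036, 0.988], [0.008, -0.999, 0.038]] [ 0.11  0.52  1.49  0.04  1.11 -1.33]
twist deg 1 [-2.15  0.31  0.48]
twist deg -1 [   0.75 -179.65    3.38]
shift tool axes [0.001  0.0002 0.0046]
```

View pics/c10.png

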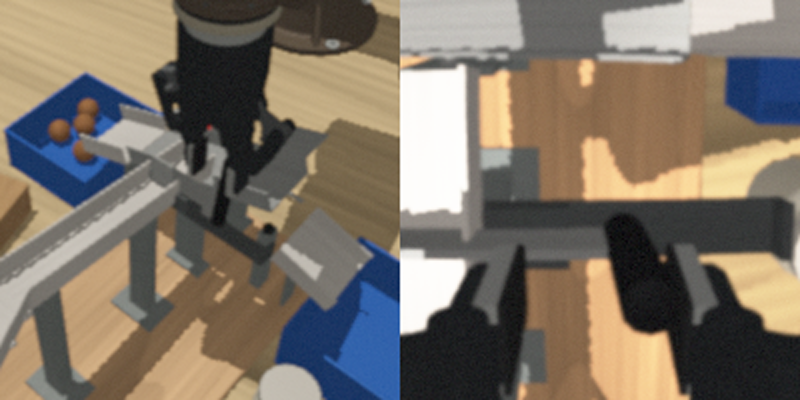

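27 N against the stop, so the gate is shut. Now I back off to the centre, lift away and check.

Emit:
arm_command --linear '[[0, 0, 0.006], [0, 0, 0.006], [0, 0, 0.003], [0, 0, 0]]' --twist '[[-2, 0, 0.5], [0, 0, 0], [0, 0, 0], [0, 0, 0]]' --claw '[0.42, 0.42, 0.42, 0.42]'

```text
t: 9.05
tcp_pos: [0.6396, 0.1589, 0.3061]
eef_rot: [-1.565, 0.117, -0.117]
force: [-0.2, -0.1, -0.1]
grip_width: 0.42
```

```bash
python3 -c "
from h import *
plan(F(75,68,306))
c=save('wrist','wrist11.png')
b=cv2.imread('pics/wrist11.png')[100:300,160:360];cv2.imwrite('pics/c11.png',cv2.resize(b,None,fx=2,fy=2,interpolation=2))"
```

```text
t 9.05 tcp [0.6396 0.1589 0.3061] feeder [ 73.7  69.3 306.1] grip 0.42 F [-0.16 -0.09 -0.09]
[[0.989, 0.0, 0.149], [-0.149, 0.003, 0.989], [-0.0, -1.0, 0.003]] [ 0.14  0.54  1.47  0.    1.14 -1.28]
twist deg 1 [-0.17  0.45 -0.01]
twist deg -1 [-1.0000e-02 -1.7955e+02  2.7000e-01]
shift tool axes [ 0.0013  0.0001 -0.0013]
```

View pics/c11.png

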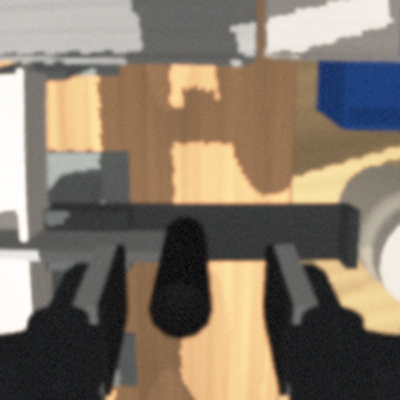

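Emit:
arm_command --linear '[[0, -0.012, -0.002], [0, -0.02, 0], [0, -0.03, 0], [0, -0.03, 0], [-0.02, -0.02, 0], [-0.035, 0, 0], [-0.035, 0, 0], [-0.035, 0, 0], [-0.035, 0, 0], [0, 0, 0], [0, 0, 0]]' --twist '[[0, 0, 0], [0, 0, 0], [0, 0, 0], [0, 0, 0], [0, 0, 0], [0, 0, 0], [0, 0, 0], [0, 0, 0], [0, 0, 0], [0, 0, 0], [0, 0, 0]]' --claw '[0.42, 0.42, 0.42, 0.42, 0.42, 0.42, 0.42, 0.42, 0.42, 0.42, 0.42]'

```text
t: 10.02
tcp_pos: [0.4735, 0.1722, 0.4319]
eef_rot: [-1.562, 0.119, -0.128]
force: [0.6, 0.0, -0.8]
grip_width: 0.42
```

```bash
python3 -c "
from h import *
plan(F(75,68,306))
c=save('scene','scene12.png');save('side','side12.png');W=pts(c)
m=(c['color'].max(-1)<45)&(W[...,2]>.19)&(W[...,2]<.268)&(W[...,1]>.1)&(W[...,0]>.58)&(W[...,0]<.7);print(m.sum(),inF(np.median(W[m],0)))
for n in ['scene','side']:
  c=dict(np.load('pics/%s12.png.npz'%n));W=pts(c);hsv=cv2.cvtColor(c['color'],cv2.COLOR_RGB2HSV)
  blue=(hsv[...,0]>100)&(hsv[...,0]<125)&(hsv[...,1]>150)&(W[...,2]<.09)&(W[...,2]>0.06)&(W[...,0]<1.2)
  k,lab,st,ce=cv2.connectedComponentsWithStats(blue.astype(np.uint8))
  for i in range(1,k):
    if st[i,4]>30: print(n,cv2.minAreaRect((W[lab==i][:,:2]*1000).astype(np.float32)))
a=cv2.imread('pics/scene12.png')[130:360,150:400];b=cv2.imread('pics/side12.png')[90:320,130:380];cv2.imwrite('pics/c12.png',cv2.resize(np.hstack([a,b]),(800,368),interpolation=2))"
```

```text
t 10.02 tcp [0.4735 0.1722 0.4319] feeder [-92.4  56.5 431.9] grip 0.42 F [ 0.59  0.01 -0.81]
[[0.988, 0.006, 0.157], [-0.157, 0.005, 0.988], [0.005, -1.0, 0.006]] [ 0.22  0.2   1.66  0.    1.28 -1.2 ]
twist deg 1 [-0.33 -0.04  0.31]
twist deg -1 [ -0.49 179.96  -0.52]
shift tool axes [0.1667 0.1269 0.0109]
220 [ 79.2  68.3 228.6]
scene ((504.80023193359375, -116.5908203125), (149.86744689941406, 159.33792114257812), 82.96075439453125)
scene ((578.2322387695312, 324.00439453125), (147.13905334472656, 160.2521209716797), 80.90291595458984)
side ((540.710205078125, 327.96319580078125), (152.1181182861328, 89.96455383300781), 81.05870056152344)
side ((501.0030212402344, -117.3309555053711), (149.7701416015625, 160.0604248046875), 83.0816879272461)
```

View pics/c12.png

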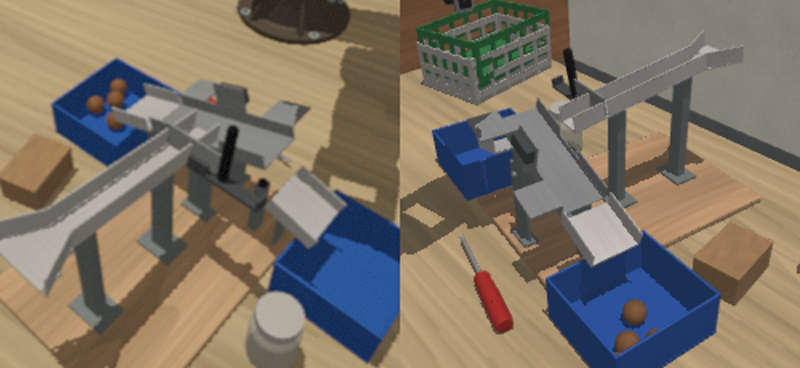

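The post is back at 68 mm, its shut position. The seesaw is over, all four balls are in the right bin, and the bins haven't moved.

```bash
python3 -c "
from station import *
print(job_done())"
```

```text
the job is handed in; nothing more can be done
None
```

The feeder is changed over and handed in after about 10 s of robot time: all four balls ran down the right chute into the right bin, and the slide gate is shut again.

- **Seesaw:** the right end was up, so with the gate shut I pressed the right pad with closed fingertips until it rocked over. It stayed over in every later view.
- **Slide gate:** I straddled the post with half-open fingers and pushed it left to the open stop. Once the balls had run through, I pushed it right until it met the shut stop at about 27 N.
- **Final check:**
  - The post is 68.3 mm left of the trough's middle, the stated shut position. The same measurement read 69.2 mm before opening, a difference within camera accuracy.
  - The trough is empty and the four balls are visible in the right bin.
  - Both bins are within a few millimetres of where they started. In the last side view the left bin was partly hidden, so its position comes from the scene camera.
  - The jar, carton and screwdriver look undisturbed; I did not measure them.

Two slips along the way: I first said the balls would run left and corrected that before opening the gate. The first two pushes to shut the gate gave no clear stop force, so I pushed once more until it did.

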